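# Load the suction vial holder and hold the sprung pump rod at its mark

### The arm

A 7-joint arm with a two-finger parallel gripper is mounted at the origin on a cart in front of the work surface, level with it; the furniture and walls round the work are solid. World frame = base frame: x ahead of the robot, y to its left, z up, the work surface at z = 0. Lengths are in m, angles in rad, forces in N, time in s.
With the tool pointing down it reaches from about 0.4 to 0.875 m from the base axis. Payload 4.4 kg.
Tool frame: the origin (TCP) lies where the fingers leave the gripper's body, on its centre line; the fingertips stand 73 mm ahead of it and the grasp point (between the pads) lies 54 mm ahead of it (manip.grasp_offset is the distance from the TCP to the grasp point, in m); z points along the fingers, y is the line along which they close (so a half turn about z gives the same grasp; the last joint's range is limited). The gripper opens to 85 mm and grips with 20 to 120 N. Pads are 22 mm wide; open, the fingers measure 114 mm over their backs; the gripper's body (76 mm by 85 mm) begins 54 mm behind the grasp point. The pads swing forward as they close: fully open they stand 13 mm farther back than shut.
Start: joints at [1.06, 0.628, 0.038, 1.517, -0.027, 0.996, -0.02], TCP at [0.28, -0.587, 0.304] pointing down, gripper open.
Joint ranges: [-3.06, 3.06], [-0.37, 2.12], [-1.25, 1.32], [0.18, 2.47], [-1.1, 4.24], [0.23, 1.98], [-2.94, 2.94]. Speed limits (rad/s): [2.57, 2.57, 3.14, 3.14, 3.14, 3.14, 3.14].

### API

Orientations are given as a 3x3 rotation matrix whose columns are the frame's x, y, z axes.
In Python, from rig import manip gives the robot as it stands. The module is installed in compiled form; this text tells all that it offers.
- The arm moves only by the shell command python3 -m crank 'ROWS' [OPENING]. ROWS is JSON, a list that holds one entry, the list of rows, each a list of 4 numbers: the shift along the tool's x, y, z in cm, then the turn about the tool's z in rad. A call has exactly 8 rows; each row shifts and turns the commanded pose from where the row before left it, along the tool's axes as they then stand; what a row does not reach is not made up. A row lasts 1/10 s, in which the tool goes at most 50 mm and 8.59 degrees, less where a joint would pass 70% of its speed; a pose out of reach is approached as far as the arm can. A call with a gripper value outside its range is refused whole. OPENING is the opening, from -1 (shut) to 1 (fully open), set as the call begins (- or left out, the last holds). The fingers move at their own pace and stop on an object; the grip force is fixed at half the most. Time passes only in rows, so rows that do not move let the fingers close, or fill a call up. It gives the time, the measured TCP pose, the force, the opening and the grip force at its end, in the units of the state.
- manip.state(): the state, without advancing time (a new reading comes with each control period).
- manip.capture(name): name is "side" or "top" or "wrist"; returns a dict with "image" (420x560x3 uint8, blue, green, red), "vertical_fov" (degrees; the focal length in pixels is half the picture's height over the tangent of half this angle, whatever the lens; pixels are square), "cx", "cy" (the principal point, pixels), "dist_coeffs" ([k1, k2, p1, p2, k3] as OpenCV has them; the pictures are not rectified), "world_from_camera" (4x4, takes a point from camera to world coordinates). Camera axes: x right, y down, z forward; pixel columns grow to the right and rows downward; lengths in m; the calibration is good to about 2 mm. A picture is of the moment at which its call begins. There is no depth.
- manip.job_done(): hands the job in; it is judged then, once.
Trained networks look in the newest picture that a camera, given by its name, has taken for a name from the list of things; names that differ only in an ending like _2 or _b are one class to them, and where a whole thing is asked for, a point or a joint stands for the part that bears it (a point fixed in the world has none). Each returns a list of dicts, best first, with "conf" (0 to 1); they miss things now and then, are a little off and sometimes report something else, mostly with a low value. They report only what shows in the picture. A call takes as long as a camera call.
- manip.spot_in(name, camera): "point" ([x, y, z] in m, in world coordinates, good to about 4 mm: the middle of the surface that is visible of it).
The state is a dict: "t": time; "joints": joint angles; "joint_velocities": joint speeds; "effort": joint torques, N m; "eef_pos": TCP position; "tool_rot": TCP orientation; "ft_force": force on the tool from outside, world axes, zero at the start; "ft_torque": the same for the moment, N m; "finger_gap": finger opening in m; "gripper_force": force on a finger pad.
Only numpy, scipy, OpenCV 4.12 (cv2) and the standard library are available. Lean on these libraries where they do the work, as an engineer would, in place of code of your own. Each camera call takes 0.05 s, during which the arm holds its last target. There are 200 camera calls.

### The job

Put each cryo vial upright, fully down, into the well whose coloured ring matches its cap, and let go of it. With both vials in, pull the pump's sprung rod out by its black paddle until the whole green band has come out of the tube while the red band behind it stays inside at all times, and keep holding it there so that the suction keeps the vials: finish while still holding the rod. Leave the other things on the table where they are.

Things in the scene. Friction and masses are not known exactly. Their poses are not given: they have to be found in the camera images.
- blue_vial_mid (a point): Centre (half-way up) of the cryo vial with the blue screw cap: stands upright on the table, 45 mm tall; clear body 12 mm in diameter for the lower 34 mm, cap 13 mm in diameter for the top 11 mm; 11 to 20 g. The point is 22.5 mm above its underside; z runs up the vial.
- green_vial_mid (a point): The same for the cryo vial with the green screw cap, of the same size. The two vials stand left and right in front of the holder, either one on either side.
- blue_well (a point): Centre of the mouth of the well with the blue ring (x -30 mm, y +40 mm in the holder frame), in the top face (50 mm above the table) of the white block of the holder. The well is a bore 16 mm in diameter and 28 mm deep with a 2 mm chamfer: a seated vial stands 17 mm out, its middle 5.5 mm below this point. z up; the axes are those of the holder: the pump rod pulls out along -x.
- green_well (a point): Centre of the mouth of the well with the green ring; the same bore, 60 mm further along the holder's +x.
- holder: The fixed vial holder: aluminium base plate 146 (x) x 160 (y) x 10 mm, origin at the centre of its underside, z up. On it the white well block (110 x 50 mm, top at 50 mm, centred at y +40 mm) and the blue pump tube along x (at y -42 mm, axis 40 mm and top 59 mm above the table). x points from the paddle end to the back, roughly away from the robot; the yaw varies.
- tube_mouth (a point): Centre of the open end of the pump tube, in the holder frame at x -45 mm, y -42 mm, z 40 mm, from which the rod comes out along the holder's -x.
- paddle_grip (a point): The place to grip on the rod's upright black paddle (moves with the rod). The paddle is 14 mm thick along the holder's x, 36 mm wide along its y, and stands from 28 mm to 90 mm above the table; this point is in its middle, 74 mm above the table, 16 mm below its top. The rod joins it 34 mm lower; with the rod in, 34 mm are free behind it to the tube mouth. Axes as the holder's; with the rod in it is at x -86 mm, y -42 mm in the holder frame.
- pump_rod (a joint): How far the rod is pulled out, in m: 0 is fully in (where the spring holds it), up to 0.075 (stop). An inner spring pulls it back with 3.3 N at 0 and 110 N/m more (8.5 N at 0.047), so it runs back in when let go. The steel rod is 12 mm in diameter; the green band is wholly out of the tube from 0.040, the red band behind it begins to show at 0.054.
- tally_counter: Bystander: round grey hand counter, 46 x 46 x 21 mm, origin under its centre.
- timer: Bystander: pale timer with buttons, 66 x 64 x 20 mm, origin under its centre.
- culture_dish: Bystander: round clear culture dish with lid and pink medium, 60 mm in diameter, 15 mm high, origin under its centre.
- hemocytometer: Bystander: flat white slide holder, 34 x 75 x 8 mm, origin under its centre.
- beaker: Bystander: small clear beaker, 45 mm in diameter, 59 mm high, origin under its centre.
- blue_vial: The blue-capped vial itself, origin at the centre of its underside.
- green_vial: The green-capped vial itself, origin at the centre of its underside.

How it is judged:
By the outcome, as a careful person would: the job done as asked, in the order asked, and still so for the second after the job is handed in, while the arm keeps its last pose, push and grip.
It also fails if it takes over 64 s, if anything falls off the work surface, if the arm or the gripper's body presses on something with over 40 N, if the wrist force passes 120 N, or if a joint passes its speed limit or range.

## Working session

There is one attempt and no reset: what is moved stays moved. The work goes in short steps, Python scripts to look and compute and a shell command to move; the robot and the scene stay as the last step left them, time stands still between calls to the robot, and variables do not carry over. Pictures are saved under pics/ and viewed, at most 10 in all, crops included, and the job is handed in when it is done.

```bash
mkdir -p pics
cat > h.py <<'E'
import numpy as np, cv2
from rig import manip
def K(c):
    h=c["image"].shape[0]; f=h/2/np.tan(np.radians(c["vertical_fov"])/2)
    return np.array([[f,0,c["cx"]],[0,f,c["cy"]],[0,0,1.]])
def px2z(c,uv,z):
    p=cv2.undistortPoints(np.array([[uv]],float),K(c),np.array(c["dist_coeffs"],float))[0,0]
    T=np.array(c["world_from_camera"]); d=T[:3,:3]@[p[0],p[1],1]; o=T[:3,3]
    return o+d*(z-o[2])/d[2]
def proj(c,P):
    T=np.linalg.inv(np.array(c["world_from_camera"])); 
    r,_=cv2.Rodrigues(T[:3,:3]); q,_=cv2.projectPoints(np.array([P],float),r,T[:3,3],K(c),np.array(c["dist_coeffs"],float)); return q[0,0]
E
python3 - <<'E'
from h import *
s=manip.state(); print(s["t"],s["eef_pos"],np.round(s["tool_rot"],3).tolist(),s["finger_gap"])
for n in("top","side"):
    c=manip.capture(n); cv2.imwrite(f"pics/{n}0.png",c["image"]); print(n,np.round(c["world_from_camera"],3).tolist())
    for k in["blue_vial_mid","green_vial_mid","blue_well","green_well","tube_mouth","paddle_grip","holder","beaker","culture_dish","timer","tally_counter","hemocytometer"]:
        print(k,[(np.round(d["point"],3).tolist(),round(d["conf"],2)) for d in manip.spot_in(k,n)[:2]])
E
```

```text
0.0 [ 0.27951361 -0.5863035   0.3029896 ] [[0.903, 0.43, -0.001], [0.43, -0.903, 0.002], [-0.0, -0.002, -1.0]] 0.08521514818271421
top [[0.027, -0.997, 0.067, 0.416], [-0.999, -0.026, 0.019, 0.007], [-0.017, -0.067, -0.998, 1.163], [0.0, 0.0, 0.0, 1.0]]
blue_vial_mid []
green_vial_mid [([0.616, 0.062, 0.023], 0.2)]
blue_well [([0.616, 0.064, 0.022], 0.67), ([0.365, -0.031, 0.014], 0.3)]
green_well [([0.615, 0.061, 0.018], 0.64)]
tube_mouth [([0.612, 0.061, 0.026], 0.84)]
paddle_grip [([0.544, 0.016, 0.066], 0.55)]
holder [([0.613, 0.062, 0.021], 0.94)]
beaker [([0.379, 0.267, 0.019], 0.78)]
culture_dish [([0.364, -0.031, 0.015], 0.65)]
timer [([0.397, -0.187, 0.017], 0.63), ([0.598, -0.136, 0.007], 0.3)]
tally_counter [([0.384, 0.089, 0.021], 0.49)]
hemocytometer [([0.598, -0.134, 0.009], 0.73)]
side [[-0.973, -0.104, 0.208, 0.294], [-0.232, 0.514, -0.826, 0.843], [-0.021, -0.851, -0.524, 0.599], [0.0, 0.0, 0.0, 1.0]]
blue_vial_mid [([0.507, -0.081, 0.022], 0.62)]
green_vial_mid [([0.369, -0.022, 0.013], 0.3)]
blue_well [([0.606, 0.095, 0.036], 0.89), ([0.38, 0.275, 0.033], 0.47)]
green_well [([0.606, 0.096, 0.032], 0.62), ([0.539, 0.027, 0.056], 0.37)]
tube_mouth [([0.604, 0.094, 0.036], 0.63)]
paddle_grip [([0.534, 0.025, 0.052], 0.61)]
holder [([0.606, 0.098, 0.036], 0.89)]
beaker [([0.377, 0.273, 0.036], 0.71), ([0.54, 0.025, 0.055], 0.67)]
culture_dish [([0.369, -0.023, 0.013], 0.94), ([0.532, 0.024, 0.054], 0.52)]
timer [([0.388, -0.176, 0.018], 0.85)]
tally_counter [([0.381, 0.099, 0.022], 0.59)]
hemocytometer [([0.602, -0.127, 0.006], 0.54)]
```

View pics/top0.png

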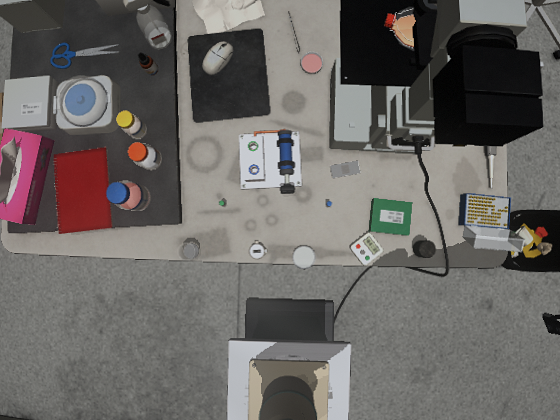

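View pics/side0.png

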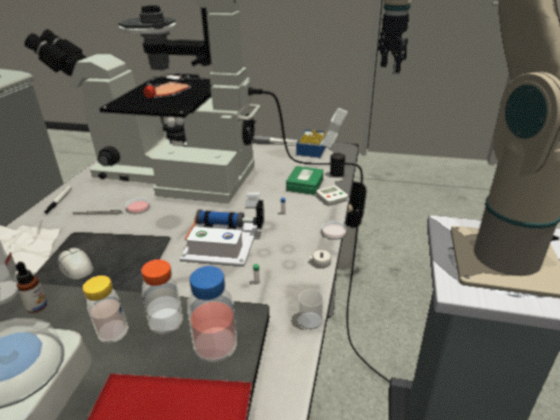

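The top view shows the blue vial at about (328,203), the green vial at (222,203), the blue well ring at (253,170), the green ring at (253,146) and the paddle at (288,188). The side view agrees on the layout. Next I'll measure these by colour.

Run:
```python
from h import *
c=manip.capture("top"); im=c["image"]; hsv=cv2.cvtColor(im,cv2.COLOR_BGR2HSV)
def cen(u,v,r,lo,hi):
    w=hsv[v-r:v+r+1,u-r:u+r+1]; m=cv2.inRange(w,lo,hi); ys,xs=np.nonzero(m); return (xs.mean()+u-r,ys.mean()+v-r),len(xs)
B=((95,90,30),(130,255,255)); G=((55,70,30),(88,255,255))
R={}
for n,u,v,col,z in[("bv",328,203,B,.042),("gv",222,203,G,.042),("bw",253,169,B,.05),("gw",253,146,G,.05)]:
    uv,k=cen(u,v,8,*col); R[n]=px2z(c,uv,z); print(n,np.round(uv,1),k,np.round(R[n],4))
d=R["gw"]-R["bw"]; yaw=np.arctan2(d[1],d[0]); print("d",np.linalg.norm(d),"yaw",yaw)
ca,sa=np.cos(yaw),np.sin(yaw); Rz=np.array([[ca,-sa,0],[sa,ca,0],[0,0,1]])
o=(R["gw"]+R["bw"])/2-Rz@[0,.04,.05]; print("holder",o)
for n,p in[("paddle",(-.086,-.042,.09)),("mouth",(-.045,-.042,.04)),("bw",(-.03,.04,.05)),("gw",(.03,.04,.05))]:
    P=o+Rz@p; print(n,np.round(P,4),np.round(proj(c,P),1))
cv2.imwrite("pics/t1.png",cv2.resize(im[120:280,180:380],None,fx=4,fy=4,interpolation=cv2.INTER_CUBIC)[:600])
w=manip.capture("wrist"); print(np.round(w["world_from_camera"],3).tolist())
s=manip.state(); Rt=np.array(s["tool_rot"]); print(np.round(Rt.T@(np.array(w["world_from_camera"])[:3,3]-s["eef_pos"]),3), np.round(Rt.T@np.array(w["world_from_camera"])[:3,:3],3).tolist())
```

```text
bv [328.6 203.2] 19 [ 0.5073 -0.0911  0.042 ]
gv [221.2 202.8] 20 [0.5016 0.1796 0.042 ]
bw [253.2 168.9] 30 [0.5884 0.1007 0.05  ]
gw [252.6 145.6] 27 [0.6479 0.1043 0.05  ]
d 0.05957056563298565 yaw 0.06044938286751602
holder [6.20590757e-01 6.25610441e-02 4.16333634e-17]
paddle [0.5373 0.0154 0.09  ] [286.5 188.1]
mouth [0.5782 0.0179 0.04  ] [286.  174.3]
bw [0.5882 0.1007 0.05  ] [253.2 169. ]
gw [0.6481 0.1043 0.05  ] [252.6 145.5]
[[0.43, -0.864, -0.26, 0.346], [-0.903, -0.412, -0.124, -0.556], [0.0, 0.288, -0.958, 0.375], [0.0, 0.0, 0.0, 1.0]]
[ 0.073  0.001 -0.071] [[0.0, -0.958, -0.288], [1.0, 0.0, 0.0], [-0.0, -0.288, 0.958]]
```

View pics/t1.png

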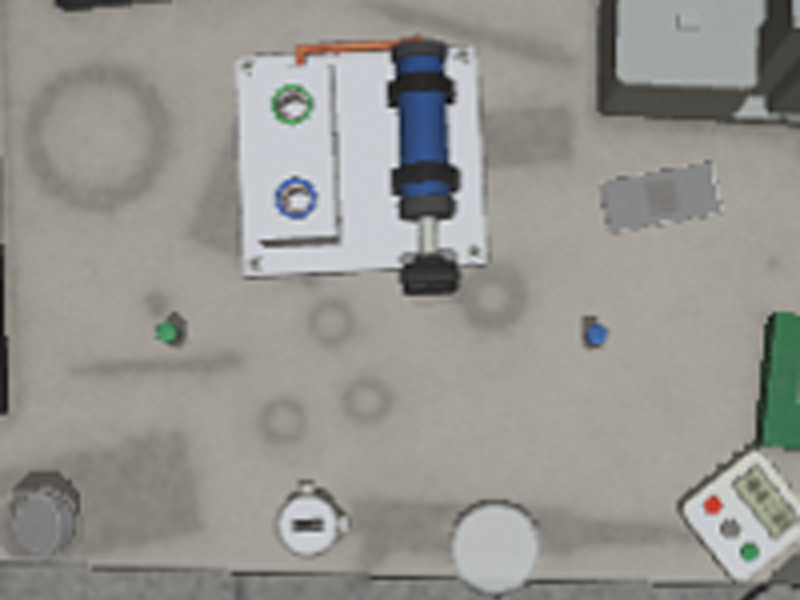

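```bash
python3 -m crank '[[[3.7,-3.1,0,0],[3.7,-3.1,0,0],[3.7,-3.1,0,0],[3.7,-3.1,0,0],[3.7,-3.1,0,0],[3.7,-3.1,0,0],[3.7,-3.1,0,0],[3.7,-3.1,0,0]]]' 0.2; python3 -m crank '[[[3.7,-3.1,1,0],[3.7,-3.1,1,0],[3.7,-3.1,1,0],[1.2,-0.8,2.5,0],[0,0,2.5,0.13],[0,0,2,0.13],[0,0,0,0.125],[0,0,0,0]]]'
cat > look.py <<'E'
import sys
from h import *
c=manip.capture("wrist"); s=manip.state(); R=np.array(s["tool_rot"]); p=np.array(s["eef_pos"])
print("t",s["t"],"tcp",np.round(p,4),"yaw",np.arctan2(R[1,0],R[0,0]),"gap",s["finger_gap"],"F",np.round(s["ft_force"],1))
cv2.imwrite(sys.argv[1],c["image"])
hsv=cv2.cvtColor(c["image"],cv2.COLOR_BGR2HSV)
for n,lo,hi in[("blue",(100,110,40),(125,255,255)),("green",(55,80,40),(88,255,255))]:
    m=cv2.inRange(hsv,lo,hi); k,l,st,ce=cv2.connectedComponentsWithStats(m)
    for i in range(1,k):
        if st[i,4]>60:
            print(n,st[i].tolist(),np.round(ce[i],0))
            for z in(.040,.050):
                P=px2z(c,ce[i],z); print("  z",z,np.round(P,4),"tool cm",np.round(100*(R.T@(P-p))[:2],2))
E
python3 look.py pics/w1.png
```

```text
t: 2.2
eef_pos: [0.4409, -0.2338, 0.3043]
tool_rot: [[0.903, 0.43, 0.001], [0.43, -0.903, -0.0], [0.001, 0.001, -1.0]]
ft_force: [0.9, -0.2, -0.0]
finger_gap: 0.0514
gripper_force: 0.0
t: 3.0
eef_pos: [0.5077, -0.0912, 0.2034]
tool_rot: [[0.998, 0.06, -0.001], [0.06, -0.998, -0.0], [-0.001, 0.0, -1.0]]
ft_force: [-0.1, -0.4, 0.4]
finger_gap: 0.0512
gripper_force: 0.0
t 3.05 tcp [ 0.508  -0.0913  0.2039] yaw 0.062629365887087 gap 0.05102726291931146 F [-0.5 -0.1  0. ]
blue [86, 0, 57, 41, 2025] [114.  19.]
  z 0.04 [0.6265 0.0222 0.04  ] tool cm [ 12.53 -10.59]
  z 0.05 [0.6246 0.0175 0.05  ] tool cm [ 12.31 -10.13]
blue [0, 59, 10, 36, 158] [ 5. 77.]
  z 0.04 [0.5882 0.1006 0.04  ] tool cm [  9.2  -18.66]
  z 0.05 [0.5879 0.0926 0.05  ] tool cm [  9.12 -17.86]
blue [93, 58, 53, 17, 805] [119.  66.]
  z 0.04 [0.598  0.0203 0.04  ] tool cm [  9.68 -10.59]
  z 0.05 [0.5973 0.0157 0.05  ] tool cm [  9.58 -10.13]
blue [273, 197, 17, 20, 270] [281. 206.]
  z 0.04 [ 0.508  -0.0909  0.04  ] tool cm [-0.   -0.05]
  z 0.05 [ 0.5112 -0.0908  0.05  ] tool cm [ 0.31 -0.04]
green [396, 180, 162, 124, 11727] [471. 240.]
  z 0.04 [ 0.4897 -0.237   0.04  ] tool cm [-2.75 14.42]
  z 0.05 [ 0.4936 -0.2306  0.05  ] tool cm [-2.31 13.81]
```

View pics/w1.png

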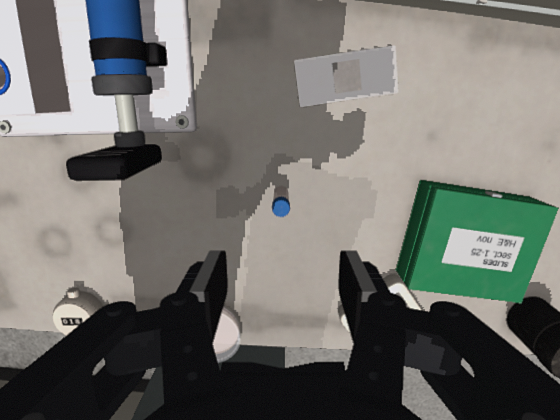

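The wrist picture shows the blue cap at (281,206), right on the tool axis and clear of the green box, so I go down and grip.

```bash
python3 -m crank '[[[0,0,2.5,0],[0,0,2.5,0],[0,0,2.5,0],[0.05,0,1.8,0],[0,0,1,0],[0,0,0,0],[0,0,0,0],[0,0,0,0]]]'; python3 -m crank '[[[0,0,0,0],[0,0,0,0],[0,0,0,0],[0,0,0,0],[0,0,0,0],[0,0,0,0],[0,0,0,0],[0,0,0,0]]]' -1
```

```text
t: 3.85
eef_pos: [0.509, -0.0916, 0.102]
tool_rot: [[0.998, 0.06, 0.002], [0.06, -0.998, -0.0], [0.002, 0.0, -1.0]]
ft_force: [-0.0, 0.2, -0.2]
finger_gap: 0.0512
gripper_force: 0.0
t: 4.65
eef_pos: [0.5086, -0.0913, 0.1014]
tool_rot: [[0.998, 0.06, 0.001], [0.06, -0.998, 0.0], [0.001, -0.0, -1.0]]
ft_force: [0.4, -0.8, 5.5]
finger_gap: 0.0104
gripper_force: 58.6
```

```bash
python3 -m crank '[[[0,0,-2,0],[0,0,-3.5,0],[0,0,-3.5,0],[1.5,-3,-2,0],[1.9,-4,0,0],[1.9,-4,0,0],[1.9,-4,0,0],[1.9,-3.7,0,0]]]'; python3 look.py pics/w2.png
```

```text
t: 5.45
eef_pos: [0.5881, 0.1029, 0.2108]
tool_rot: [[0.998, 0.061, -0.0], [0.061, -0.998, 0.0], [-0.0, -0.0, -1.0]]
ft_force: [-0.3, 0.3, 0.3]
finger_gap: 0.0101
gripper_force: 58.6
t 5.5 tcp [0.5908 0.1121 0.2108] yaw 0.06915562186810911 gap 0.010020502012390364 F [ 5.   7.2 -0.3]
blue [379, 79, 49, 18, 810] [403.  88.]
  z 0.04 [0.6764 0.0244 0.04  ] tool cm [7.86 9.46]
  z 0.05 [0.6758 0.0278 0.05  ] tool cm [7.83 9.11]
blue [374, 114, 51, 71, 3124] [399. 148.]
  z 0.04 [0.635  0.0215 0.04  ] tool cm [3.71 9.47]
  z 0.05 [0.6361 0.025  0.05  ] tool cm [3.85 9.12]
blue [267, 191, 35, 34, 304] [284. 207.]
  z 0.04 [0.5856 0.1005 0.04  ] tool cm [-0.67  1.25]
  z 0.05 [0.5888 0.1007 0.05  ] tool cm [-0.35  1.24]
blue [372, 196, 45, 18, 569] [394. 205.]
  z 0.04 [0.5924 0.0182 0.04  ] tool cm [-0.56  9.5 ]
  z 0.05 [0.5953 0.0219 0.05  ] tool cm [-0.24  9.15]
blue [271, 260, 25, 37, 780] [283. 278.]
  z 0.04 [0.526  0.0981 0.04  ] tool cm [-6.63  1.07]
  z 0.05 [0.5316 0.0984 0.05  ] tool cm [-6.07  1.07]
green [264, 102, 38, 39, 396] [283. 121.]
  z 0.04 [0.6487 0.1053 0.04  ] tool cm [5.66 1.2 ]
  z 0.05 [0.6493 0.1053 0.05  ] tool cm [5.72 1.2 ]
green [172, 289, 17, 11, 103] [180. 293.]
  z 0.04 [0.5069 0.1812 0.04  ] tool cm [-7.97 -7.35]
  z 0.05 [0.5133 0.1781 0.05  ] tool cm [-7.35 -7.  ]
```

View pics/w2.png

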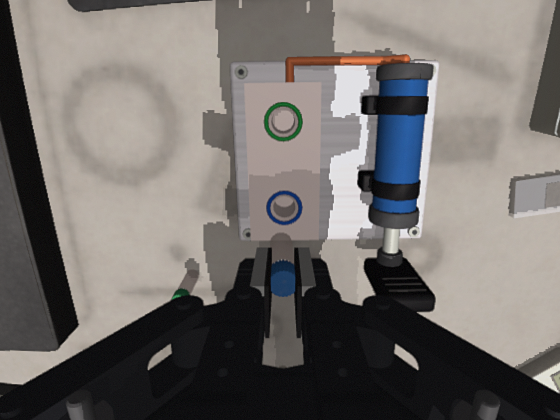

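```bash
python3 -m crank '[[[0,0,0,0],[0,0,0,0],[0,0,0,0],[0,0,0,0],[0,0,0,0],[0,0,0,0],[0,0,0,0],[0,0,0,0]]]'; python3 look.py pics/w3.png | grep -A2 -E "^t|blue.*304|blue \[2|green \[2"
python3 - <<'E'
from h import *
c=manip.capture("side"); p=np.array(manip.state()["eef_pos"]); u,v=proj(c,p-[0,0,.07]).astype(int); print(u,v)
cv2.imwrite("pics/s3.png",cv2.resize(c["image"][v-40:v+60,u-60:u+60],None,fx=5,fy=5,interpolation=cv2.INTER_CUBIC))
E
```

```text
t: 6.3
eef_pos: [0.588, 0.1006, 0.211]
tool_rot: [[0.998, 0.06, 0.0], [0.06, -0.998, 0.0], [0.0, -0.0, -1.0]]
ft_force: [0.6, 0.4, 0.3]
finger_gap: 0.0102
gripper_force: 58.6
t 6.35 tcp [0.588  0.1007 0.211 ] yaw 0.05972101275032238 gap 0.010050043100396245 F [-0.   0.  -0.2]
blue [376, 79, 49, 17, 794] [400.  87.]
  z 0.04 [0.6763 0.0245 0.04  ] tool cm [8.37 8.13]
--
blue [264, 191, 35, 33, 311] [281. 207.]
  z 0.04 [0.5857 0.1008 0.04  ] tool cm [-0.23 -0.03]
  z 0.05 [0.5889 0.1009 0.05  ] tool cm [ 0.09 -0.02]
--
blue [271, 260, 25, 37, 782] [283. 278.]
  z 0.04 [0.5258 0.0959 0.04  ] tool cm [-6.23  0.11]
  z 0.05 [0.5314 0.0962 0.05  ] tool cm [-5.67  0.11]
green [261, 102, 38, 39, 400] [279. 120.]
  z 0.04 [0.6489 0.1055 0.04  ] tool cm [ 6.11 -0.12]
  z 0.05 [0.6494 0.1054 0.05  ] tool cm [ 6.16 -0.11]
225 199
```

View pics/s3.png

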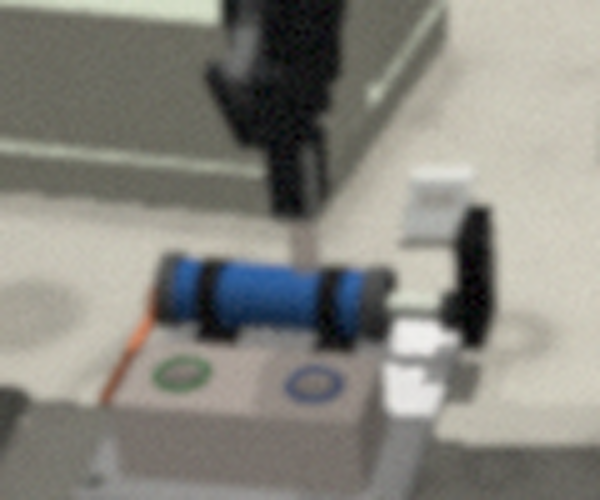

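The side crop shows the vial hanging straight below the fingers, clear of the tube. I'll enter the well and check the force.

```bash
python3 -m crank '[[[0.1,0,2,0],[0,0,2,0],[0,0,1.2,0],[0,0,0.5,0],[0,0,0.4,0],[0,0,0.4,0],[0,0,0,0],[0,0,0,0]]]'
```

```text
t: 7.2
eef_pos: [0.5892, 0.1008, 0.1463]
tool_rot: [[0.998, 0.06, 0.001], [0.06, -0.998, 0.0], [0.001, -0.0, -1.0]]
ft_force: [-0.9, 0.4, 0.7]
finger_gap: 0.0104
gripper_force: 58.6
```

```bash
python3 -m crank '[[[0,0,0.4,0],[0,0,0.4,0],[0,0,0.4,0],[0,0,0.4,0],[0,0,0.2,0],[0,0,0.1,0],[0,0,0,0],[0,0,0,0]]]'
```

```text
t: 8.0
eef_pos: [0.589, 0.1008, 0.127]
tool_rot: [[0.998, 0.06, 0.0], [0.06, -0.998, 0.0], [0.0, 0.0, -1.0]]
ft_force: [0.0, -0.0, -0.1]
finger_gap: 0.0103
gripper_force: 58.6
```

```bash
python3 -m crank '[[[0,0,0.1,0],[0,0,0.1,0],[0,0,0,0],[0,0,0,0],[0,0,0,0],[0,0,0,0],[0,0,0,0],[0,0,0,0]]]' - ; python3 -m crank '[[[0,0,0,0],[0,0,0,0],[0,0,0,0],[0,0,0,0],[0,0,-1,0],[0,0,-2,0],[0,0,-3.5,0],[0,0,-1.5,0]]]' -0.3; python3 look.py pics/w4.png | grep -A2 -E "^t|blue"
```

```text
t: 8.8
eef_pos: [0.589, 0.1008, 0.1249]
tool_rot: [[0.998, 0.06, 0.0], [0.06, -0.998, 0.0], [0.0, -0.0, -1.0]]
ft_force: [0.3, -0.6, 0.3]
finger_gap: 0.0099
gripper_force: 58.6
t: 9.6
eef_pos: [0.5903, 0.1008, 0.2083]
tool_rot: [[0.998, 0.06, 0.004], [0.06, -0.998, 0.001], [0.004, -0.0, -1.0]]
ft_force: [0.6, 0.2, -0.6]
finger_gap: 0.0299
gripper_force: 0.0
t 9.65 tcp [0.5911 0.1009 0.2099] yaw 0.0595268057994974 gap 0.02980882846350526 F [ 1.3 -0.4  1.2]
blue [377, 83, 49, 18, 805] [401.  92.]
  z 0.04 [0.6761 0.0245 0.04  ] tool cm [7.91 8.16]
  z 0.05 [0.6756 0.0278 0.05  ] tool cm [7.89 7.82]
blue [372, 118, 50, 71, 3141] [396. 153.]
  z 0.04 [0.6348 0.0214 0.04  ] tool cm [3.77 8.21]
  z 0.05 [0.636  0.0249 0.05  ] tool cm [3.91 7.87]
blue [264, 196, 35, 34, 597] [281. 214.]
  z 0.04 [0.5837 0.101  0.04  ] tool cm [-0.86 -0.03]
  z 0.05 [0.5871 0.1011 0.05  ] tool cm [-0.52 -0.02]
blue [370, 201, 44, 18, 568] [392. 210.]
  z 0.04 [0.5922 0.0182 0.04  ] tool cm [-0.5   8.28]
  z 0.05 [0.5952 0.0218 0.05  ] tool cm [-0.18  7.94]
```

View pics/w4.png

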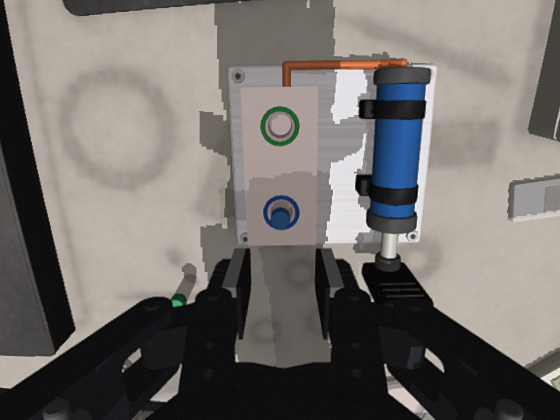

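The blue vial stands in its ring at (281,217). Now the green vial.

```bash
python3 -m crank '[[[-2,-2,0,0],[-2.5,-2.5,0,0],[-2.2,-2.2,0,0],[-1.5,-1.6,0,0],[0,0,0.5,0],[0,0,0,0],[0,0,0,0],[0,0,0,0]]]' 0.2; python3 look.py pics/w5.png | grep -A2 -E "^t|green"
```

```text
t: 10.45
eef_pos: [0.5031, 0.1776, 0.2]
tool_rot: [[0.998, 0.058, 0.001], [0.058, -0.998, -0.0], [0.001, 0.0, -1.0]]
ft_force: [1.4, -0.1, -0.4]
finger_gap: 0.0515
gripper_force: 0.0
t 10.5 tcp [0.503  0.1777 0.2   ] yaw 0.05792417509999915 gap 0.0515308675742886 F [ 0.5 -0.4 -0.5]
blue [505, 0, 55, 62, 3146] [534.  31.]
  z 0.04 [0.6321 0.0222 0.04  ] tool cm [11.98 16.26]
--
green [404, 0, 29, 7, 124] [418.   3.]
  z 0.04 [0.6415 0.1007 0.04  ] tool cm [13.37  8.49]
  z 0.05 [0.6387 0.1041 0.05  ] tool cm [13.11  8.12]
green [268, 199, 18, 20, 290] [277. 209.]
  z 0.04 [0.5027 0.1807 0.04  ] tool cm [-0.02 -0.3 ]
  z 0.05 [0.5059 0.1807 0.05  ] tool cm [ 0.3  -0.29]
```

```bash
python3 -m crank '[[[0.05,-0.3,2.5,0],[0,0,2.5,0],[0,0,2.5,0],[0,0,1.5,0],[0,0,0.9,0],[0,0,0,0],[0,0,0,0],[0,0,0,0]]]'; python3 -m crank '[[[0,0,0,0],[0,0,0,0],[0,0,0,0],[0,0,0,0],[0,0,0,0],[0,0,0,0],[0,0,0,0],[0,0,0,0]]]' -1
```

```text
t: 11.3
eef_pos: [0.5031, 0.1818, 0.1018]
tool_rot: [[0.998, 0.059, 0.002], [0.059, -0.998, 0.001], [0.002, -0.0, -1.0]]
ft_force: [-0.6, 1.3, 0.0]
finger_gap: 0.0514
gripper_force: 0.0
t: 12.1
eef_pos: [0.5028, 0.1819, 0.1015]
tool_rot: [[0.998, 0.06, 0.001], [0.06, -0.998, 0.0], [0.001, -0.0, -1.0]]
ft_force: [-1.0, -0.3, 6.1]
finger_gap: 0.0102
gripper_force: 58.5
```

```bash
python3 -m crank '[[[0,0,-2,0],[0,0,-3.5,0],[0,0,-3.5,0],[3,1.85,-2,0],[3.5,2.2,0,0],[3.5,2.2,0,0],[2.5,1.6,0,0],[1.63,0.7,0,0]]]'; python3 -m crank '[[[0,0,0,0],[0,0,0,0],[0,0,0,0],[0,0,0,0],[0,0,0,0],[0,0,0,0],[0,0,0,0],[0,0,0,0]]]'; python3 look.py pics/w6.png | grep -A2 -E "^t|green|blue \[2"
```

```text
t: 12.9
eef_pos: [0.6505, 0.1018, 0.2108]
tool_rot: [[0.998, 0.057, 0.001], [0.057, -0.998, -0.002], [0.001, 0.002, -1.0]]
ft_force: [-0.7, 0.3, 0.2]
finger_gap: 0.0104
gripper_force: 58.6
t: 13.7
eef_pos: [0.6486, 0.1049, 0.211]
tool_rot: [[0.998, 0.06, 0.0], [0.06, -0.998, 0.0], [0.0, -0.0, -1.0]]
ft_force: [-1.0, 0.6, -0.1]
finger_gap: 0.0102
gripper_force: 58.6
t 13.75 tcp [0.6486 0.1049 0.211 ] yaw 0.0598540505172533 gap 0.010034348225483672 F [0.6 0.2 0.1]
blue [370, 170, 46, 18, 645] [393. 179.]
  z 0.04 [0.6726 0.0241 0.04  ] tool cm [1.91 8.2 ]
--
blue [272, 292, 22, 10, 96] [282. 297.]
  z 0.04 [0.5692 0.1    0.04  ] tool cm [-7.96  0.01]
  z 0.05 [0.5755 0.1003 0.05  ] tool cm [-7.32  0.02]
green [263, 192, 36, 33, 313] [281. 208.]
  z 0.04 [0.6456 0.1051 0.04  ] tool cm [-0.3  -0.04]
  z 0.05 [0.6488 0.1053 0.05  ] tool cm [ 0.02 -0.04]
green [271, 259, 24, 37, 776] [283. 277.]
  z 0.04 [0.5874 0.1002 0.04  ] tool cm [-6.14  0.1 ]
  z 0.05 [0.593  0.1006 0.05  ] tool cm [-5.58  0.1 ]
green [547, 362, 13, 32, 207] [555. 380.]
  z 0.04 [ 0.491  -0.1632  0.04  ] tool cm [-17.34  25.82]
  z 0.05 [ 0.5005 -0.152   0.05  ] tool cm [-16.32  24.75]
```

View pics/w6.png

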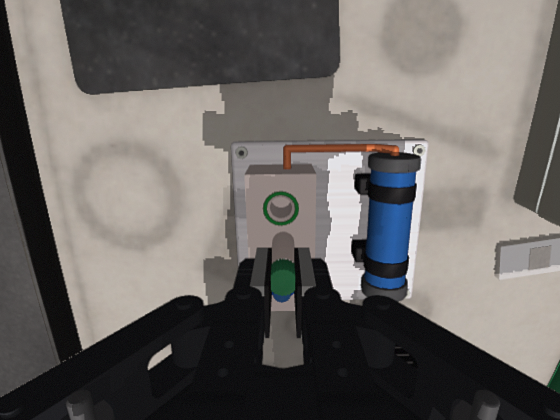

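The green vial is in the grip and the green ring sits at (281,208), exactly on the tool axis. I go in.

```bash
python3 -m crank '[[[0.05,-0.02,2,0],[0,0,2,0],[0,0,1.2,0],[0,0,0.5,0],[0,0,0.4,0],[0,0,0.4,0],[0,0,0,0],[0,0,0,0]]]' && python3 -m crank '[[[0,0,0.3,0],[0,0,0.4,0],[0,0,0.4,0],[0,0,0.4,0],[0,0,0.3,0],[0,0,0.2,0],[0,0,0.1,0],[0,0,0,0]]]'
```

```text
t: 14.55
eef_pos: [0.6494, 0.1051, 0.1464]
tool_rot: [[0.998, 0.06, 0.001], [0.06, -0.998, 0.0], [0.001, -0.0, -1.0]]
ft_force: [-0.3, 0.1, -0.2]
finger_gap: 0.0098
gripper_force: 58.6
t: 15.35
eef_pos: [0.6491, 0.1051, 0.1248]
tool_rot: [[0.998, 0.06, -0.0], [0.06, -0.998, -0.0], [-0.0, -0.0, -1.0]]
ft_force: [0.3, 0.5, -0.6]
finger_gap: 0.0102
gripper_force: 58.6
```

```bash
python3 -m crank '[[[0,0,0,0],[0,0,0,0],[0,0,0,0],[0,0,0,0],[0,0,-1,0],[0,0,-2,0],[0,0,-3.5,0],[0,0,-2,0]]]' -0.3; python3 -m crank '[[[-2,1,0,0],[-3,2.5,0,0],[-3.5,2.5,0,0],[-2.6,2,0,0],[0,0,0,0],[0,0,0,0],[0,0,0,0],[0,0,0,0]]]' - ; python3 look.py pics/w7.png | grep -A2 -E "^t|green \[2|blue"
python3 - <<'E'
from h import *
print(np.round(manip.state()["joints"],2))
c=manip.capture("top"); cv2.imwrite("pics/t7.png",c["image"])
E
```

```text
t: 16.15
eef_pos: [0.6501, 0.105, 0.2131]
tool_rot: [[0.998, 0.06, 0.003], [0.06, -0.998, 0.0], [0.004, -0.0, -1.0]]
ft_force: [0.6, 1.2, 0.3]
finger_gap: 0.0299
gripper_force: 0.0
t: 16.95
eef_pos: [0.5441, 0.0197, 0.2101]
tool_rot: [[0.998, 0.061, 0.001], [0.061, -0.998, 0.001], [0.001, -0.001, -1.0]]
ft_force: [-0.1, 0.5, 0.8]
finger_gap: 0.0298
gripper_force: 0.0
t 17.0 tcp [0.5439 0.0196 0.2099] yaw 0.06137273613187957 gap 0.030066029336917797 F [-0.  -0.8 -0.8]
blue [261, 0, 50, 15, 606] [285.   6.]
  z 0.04 [0.6777 0.0252 0.04  ] tool cm [13.38  0.26]
  z 0.05 [0.6752 0.0251 0.05  ] tool cm [13.13  0.26]
blue [262, 32, 48, 79, 3538] [286.  71.]
  z 0.04 [0.638  0.0224 0.04  ] tool cm [9.39 0.3 ]
  z 0.05 [0.6371 0.0224 0.05  ] tool cm [9.31 0.3 ]
blue [147, 121, 37, 37, 707] [163. 140.]
  z 0.04 [0.5871 0.1065 0.04  ] tool cm [ 4.83 -8.41]
  z 0.05 [0.5884 0.1031 0.05  ] tool cm [ 4.94 -8.05]
blue [265, 128, 44, 15, 623] [287. 135.]
  z 0.04 [0.5953 0.019  0.04  ] tool cm [5.12 0.38]
  z 0.05 [0.5963 0.0192 0.05  ] tool cm [5.21 0.36]
[-0.18  0.61  0.14  1.91 -0.13  0.63 -1.47]
```

View pics/w7.png

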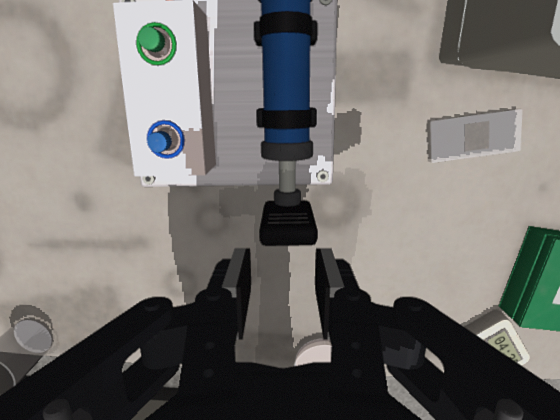

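Both vials stand in their rings (caps at about (152,38) and (158,142)). The paddle is at (289,225). I'll check these against the model, then turn.

```bash
python3 - <<'E'
from h import *
c=manip.capture("wrist"); 
a=np.array([.5887,.1008,.0]);g=np.array([.649,.1051,0]); d=(g-a)/np.linalg.norm(g-a); n=np.array([-d[1],d[0],0]); yaw=np.arctan2(d[1],d[0]); o=(a+g)/2-.04*n; print("yaw",yaw,o)
for nm,p in [("bluecap",a+[0,0,.067]),("bluecap8mm high",a+[0,0,.075]),("greencap",g+[0,0,.067])]+[(f"pad{x}{y}",o+x*d+y*n+[0,0,.09]) for x in(-.093,-.079) for y in(-.06,-.024)]: print(nm,np.round(p,4),np.round(proj(c,p)))
im=c["image"]; hsv=cv2.cvtColor(im,cv2.COLOR_BGR2HSV)
for u,v in((152,38),(158,142)): print(hsv[v,u])
cv2.imwrite("pics/w7c.png",cv2.resize(im[0:260,100:350],None,fx=2.3,fy=2.3))
P=o-.086*d-.042*n; s=manip.state(); print("paddle",P,"tool cm",100*(np.array(s["tool_rot"]).T@(P-s["eef_pos"]))[:2])
E
python3 -m crank '[[[0,0,0,0.148],[0,0,0,0.148],[0,0,0,0.148],[0,0,0,0.148],[0,0,0,0.148],[0,0,0,0.148],[0,0,0,0.148],[0,0,0,0.148]]]' 0.0
```

```text
yaw 0.07118960974753305 [0.62169518 0.06305132 0.        ]
bluecap [0.5887 0.1008 0.067 ] [157. 141.]
bluecap8mm high [0.5887 0.1008 0.075 ] [152. 143.]
greencap [0.649  0.1051 0.067 ] [146.  38.]
pad-0.093-0.06 [ 0.5332 -0.0034  0.09  ] [317. 247.]
pad-0.093-0.024 [0.5306 0.0325 0.09  ] [258. 248.]
pad-0.079-0.06 [ 0.5472 -0.0024  0.09  ] [318. 226.]
pad-0.079-0.024 [0.5446 0.0335 0.09  ] [258. 226.]
[ 71 149 161]
[106 173 181]
paddle [0.53890045 0.01504056 0.        ] tool cm [-0.48838058  0.38940052]
t: 17.9
eef_pos: [0.5433, 0.019, 0.2098]
tool_rot: [[0.427, -0.904, 0.0], [-0.904, -0.427, 0.0], [-0.0, -0.0, -1.0]]
ft_force: [-0.3, -1.0, -0.3]
finger_gap: 0.043
gripper_force: 0.0
```

View pics/w7c.png

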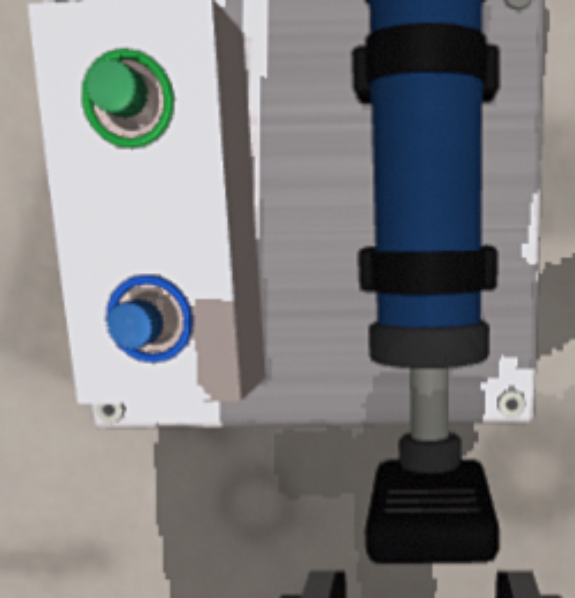

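Both cap tops lie where a seated vial puts them. Next I finish the turn and go down on the paddle.

```bash
python3 -m crank '[[[0,0,0,0.127],[0,0,0,0.126],[0,0,0,0.126],[0.37,0.45,0,0],[0,0,2.5,0],[0,0,2,0],[0,0,0,0],[0,0,0,0]]]'; python3 -m crank '[[[0,0,1.5,0],[0,0,1.2,0],[0,0,0.7,0],[0,0,0,0],[0,0,0,0],[0,0,0,0],[0,0,0,0],[0,0,0,0]]]';  python3 -m crank '[[[0,0,0,0],[0,0,0,0],[0,0,0,0],[0,0,0,0],[0,0,0,0],[0,0,0,0],[0,0,0,0],[0,0,0,0]]]' -1
```

```text
t: 18.7
eef_pos: [0.5388, 0.0143, 0.1651]
tool_rot: [[0.069, -0.998, -0.0], [-0.998, -0.069, -0.0], [0.0, 0.0, -1.0]]
ft_force: [1.0, 0.2, 0.7]
finger_gap: 0.043
gripper_force: 0.0
t: 19.5
eef_pos: [0.539, 0.0146, 0.1312]
tool_rot: [[0.068, -0.998, 0.001], [-0.998, -0.068, 0.0], [-0.0, -0.001, -1.0]]
ft_force: [-0.1, 0.4, 0.1]
finger_gap: 0.0426
gripper_force: 0.0
t: 20.3
eef_pos: [0.539, 0.0146, 0.1311]
tool_rot: [[0.068, -0.998, 0.0], [-0.998, -0.068, 0.0], [-0.0, -0.0, -1.0]]
ft_force: [0.3, 0.4, 5.3]
finger_gap: 0.0132
gripper_force: 60.6
```

```bash
python3 -m crank '[[[0,0.5,0,0],[0,0.7,0,0],[0,0.8,0,0],[0,0.8,0,0],[0,0.8,0,0],[0,0.7,0,0],[0,0.4,0,0],[0,0,0,0]]]'; python3 -m crank '[[[0,0,0,0],[0,0,0,0],[0,0,0,0],[0,0,0,0],[0,0,0,0],[0,0,0,0],[0,0,0,0],[0,0,0,0]]]'
python3 - <<'E'
from h import *
s=manip.state(); print(s["eef_pos"],s["finger_gap"],s["ft_force"])
c=manip.capture("top"); s_=manip.capture("side"); w=manip.capture("wrist")
p=np.array([.56,.06,.05]); out=[]
u,v=proj(c,p).astype(int); a=cv2.resize(c["image"][v-45:v+45,u-50:u+50],(400,360),interpolation=cv2.INTER_CUBIC)
u,v=proj(s_,p).astype(int); b=cv2.resize(s_["image"][v-45:v+45,u-50:u+50],(400,360),interpolation=cv2.INTER_CUBIC)
cv2.imwrite("pics/f1.png",np.hstack([a,b])); cv2.imwrite("pics/fw.png",w["image"])
E
```

```text
t: 21.1
eef_pos: [0.494, 0.0114, 0.1312]
tool_rot: [[0.068, -0.998, 0.005], [-0.998, -0.068, -0.001], [0.001, -0.005, -1.0]]
ft_force: [8.4, 0.6, -2.5]
finger_gap: 0.013
gripper_force: 59.4
t: 21.9
eef_pos: [0.4946, 0.0114, 0.1311]
tool_rot: [[0.068, -0.998, 0.006], [-0.998, -0.068, -0.001], [0.002, -0.006, -1.0]]
ft_force: [8.8, 0.9, -2.9]
finger_gap: 0.0132
gripper_force: 59.5
[0.49459164 0.01141452 0.13113088] 0.013222151508973495 [ 8.84834632  0.90122895 -2.94084136]
```

View pics/f1.png

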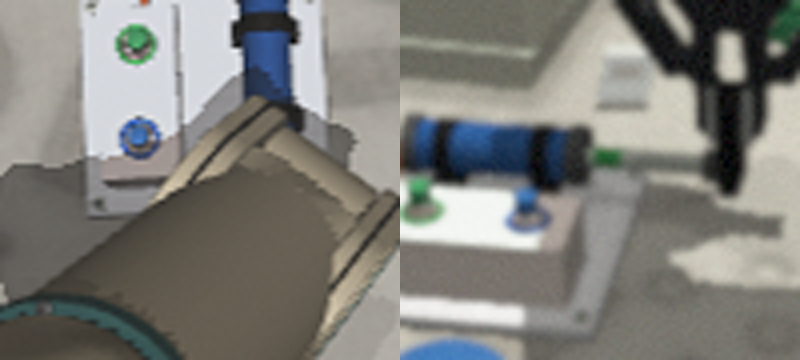

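The crop shows both caps in their rings and the rod out with the green band beside the tube mouth at about (607,157). I'll measure the band's distance from the mouth with numbers.

Run:
```python
from h import *
c=manip.capture("side"); im=c["image"].astype(float)
yaw=.064; d=np.array([np.cos(yaw),np.sin(yaw),0]); n=np.array([-d[1],d[0],0]); o=np.array([.6212,.0628,0])
for mm in range(-12,56,2):
    P=o+(-.045-mm/1000)*d+(-.042+.003)*n+[0,0,.0445]
    u,v=proj(c,P); col=cv2.getRectSubPix(c["image"],(1,1),(float(u),float(v)))[0,0]
    print(mm,round(float(u),1),round(float(v),1),col.tolist())
```

```text
-12 238.5 218.4 [49, 48, 48]
-10 239.3 218.5 [51, 51, 51]
-8 240.1 218.5 [48, 50, 50]
-6 240.9 218.6 [53, 56, 54]
-4 241.8 218.7 [72, 77, 75]
-2 242.6 218.7 [89, 99, 92]
0 243.4 218.8 [93, 110, 94]
2 244.3 218.9 [83, 111, 82]
4 245.1 218.9 [68, 108, 64]
6 246.0 219.0 [57, 105, 51]
8 246.8 219.0 [56, 104, 48]
10 247.6 219.1 [58, 106, 49]
12 248.5 219.2 [60, 107, 52]
14 249.3 219.2 [66, 108, 59]
16 250.1 219.3 [78, 111, 75]
18 251.0 219.4 [95, 117, 97]
20 251.8 219.4 [111, 125, 114]
22 252.7 219.5 [117, 128, 122]
24 253.5 219.5 [116, 126, 123]
26 254.3 219.6 [113, 122, 120]
28 255.2 219.7 [110, 119, 117]
30 256.0 219.7 [109, 116, 115]
32 256.9 219.8 [106, 114, 113]
34 257.7 219.9 [108, 116, 116]
36 258.5 219.9 [108, 118, 115]
38 259.4 220.0 [108, 118, 113]
40 260.2 220.1 [109, 117, 115]
42 261.1 220.1 [109, 117, 114]
44 261.9 220.2 [107, 116, 112]
46 262.8 220.2 [109, 117, 114]
48 263.6 220.3 [108, 116, 115]
50 264.5 220.4 [108, 116, 115]
52 265.3 220.4 [108, 117, 114]
54 266.2 220.5 [109, 118, 115]
```

```bash
python3 -m crank '[[[0,0.15,0,0],[0,0,0,0],[0,0,0,0],[0,0,0,0],[0,0,0,0],[0,0,0,0],[0,0,0,0],[0,0,0,0]]]'; python3 -c "
from rig import manip
print(manip.job_done())"
```

```text
t: 22.9
eef_pos: [0.4931, 0.0113, 0.1311]
tool_rot: [[0.068, -0.998, 0.006], [-0.998, -0.068, -0.001], [0.002, -0.006, -1.0]]
ft_force: [7.4, 1.3, -2.9]
finger_gap: 0.0131
gripper_force: 59.5
the job is handed in; nothing more can be done
None
```

I handed the job in at about 23 s: both vials are seated in their matching wells, and the gripper is holding the rod about 46 mm out, with the green band out and the red band inside; I viewed 11 pictures, one over the limit of 10.

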